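Lay back the weighted hold-down arm and load a pad

ROBOT

A 6-joint arm with a two-finger parallel gripper is mounted at the origin on a cart in front of the work surface, level with it; the furniture and walls round the work are solid. World frame = base frame: x ahead of the robot, y to its left, z up, the work surface at z = 0. Lengths are in m, angles in rad, forces in N, time in s.
With the tool pointing down it reaches from about 0.35 to 0.775 m from the base axis. Payload 5.5 kg.
Tool frame: the origin (TCP) lies at the very end of the fingers, on their centre line; the grasp point (between the pads) lies 19 mm behind it (grip_point_offset is the distance from the TCP to the grasp point, in m); z points along the fingers, y is the direction in which the jaws open and shut (so a half turn about z gives the same grasp; the last joint's range is limited). The gripper opens to 85 mm and grips with 20 to 120 N. Pads are 22 mm wide; open, the fingers measure 114 mm over their backs; the gripper's body (76 mm by 85 mm) begins 54 mm behind the grasp point. The pads swing forward as they close: fully open they stand 13 mm farther back than shut.
Start: joints at [1.036, 0.313, 0.046, 1.304, 0, 1.431], TCP at [0.221, 0.531, 0.231] pointing down, gripper open.
Joint ranges: [-2.76, 2.76], [-0.86, 1.69], [-1.03, 1.26], [-2.2, 2.34], [-1.47, 1.5], [-3.14, 3.14]. Speed limits (rad/s): [2.57, 2.57, 3.14, 3.14, 3.14, 3.14].

INTERFACE

Orientations are given as a unit quaternion [w, x, y, z].
In Python, from workcell import * gives the robot as it stands.
- The arm moves only by the shell command python3 -m crank 'ROWS' [OPENING] [FORCE]. ROWS is a JSON object of lists of equal length, an entry for each row: "travel": the shift along the tool's x, y, z in units of 40 mm (1.0 is 40 mm), a list of three; "turn": the turn about the tool's z in rad. In form: {"travel": [[x, y, z], ...], "turn": [turn, ...]}. A call has 1 to 5 rows; each row is the pose to reach, as a shift and turn from the pose commanded when the call began, along the tool's axes at that moment; what a row does not reach only later rows make up. A row lasts 1/12 s, in which the tool goes at most 41.7 mm and 7.16 degrees, less where a joint would pass 70% of its speed; a pose out of reach is approached as far as the arm can. A call with a gripper value outside its range is refused whole. OPENING is the finger opening in mm, from 0 to 85.4, set as the call begins (- or left out, the last holds). The fingers move at their own pace and stop on an object; FORCE is the grip in N (left out, the last holds). Time passes only in rows, so rows that repeat a pose let the fingers close. It gives the time, the measured TCP pose, the force and the opening at its end, in the units of the state.
- get_state(): the state, without advancing time (a new reading comes with each control period).
- read_camera(name): name is "side" or "top"; returns a dict with "image" (384x512x3 uint8, red, green, blue), "K" (3x3 intrinsics, pixels), "k1" (the pictures are not rectified: a ray, as slopes to the right and down, at radius r is drawn at 1 + k1 r^2 times it, then the intrinsics apply), "R" (3x3) and "t" (3): a world point X has camera coordinates R X + t. Camera axes: x right, y down, z forward; pixel columns grow to the right and rows downward; lengths in m; the calibration is good to about 2 mm. A picture is of the moment at which its call begins. There is no depth.
- hand_in(): hands the job in, once; it reports no verdict.
The state is a dict: "clock": time; "joint_pos": joint angles; "qvel": joint speeds; "tau": joint torques, N m; "tcp_pos": TCP position; "orientation": TCP orientation; "wrist_force": force on the tool from outside, world axes, zero at the start; "ft_torque": the same for the moment, N m; "finger_gap": finger opening in m.
Only numpy, scipy, OpenCV 4.12 (cv2) and the standard library are available. Lean on these libraries where they do the work, as an engineer would, in place of code of your own. Each camera call takes 0.05 s, during which the arm holds its last target. There are 200 camera calls.

TASK

Swing the weighted hold-down arm up by its red side handle, past its balance point, and lower it gently by the handle until its counterweight lies on the rubber-topped rest, which is screwed to a different height every time; do not press it hard onto the rest, and let go only once the rest carries it, so that it stays open by itself. Then put the yellow pad from the green mat flat into the pocket between the four corner pieces of the fixture. Do not disturb the tape roll or the oil bottle.

Things in the scene. Friction and masses are not known exactly. Their poses are not given: they have to be found in the camera images.
- fixture: the hold-down fixture, fixed to the bench: dark steel plate 280 (x) x 90 (y) x 10 mm. Origin on the bench top below the plate, 10 mm in front of the plate's centre; its +x runs from the pocket to the hinge, i.e. roughly away from the robot; +z up. Plate from x = -130 to +150 mm. Blue hinge cheeks at x = 50 mm, y within +-39 mm, 88 mm high.
- hinge (a point): point on the arm's hinge axis, mid-way between the cheeks, 75 mm above the bench. The axis runs along the fixture's y. Frame turned as the fixture.
- hold_arm (a joint): angle of the grey arm, rad. 0 = down, level, pointing from the hinge to the fixture's -x (to the robot), on its own stop; grows as the handle rises and swings over to +x. Lifting it at the handle takes about 3 N at first; it balances at 0.75 to 1.05 rad and beyond that falls open ever harder, unbraked. The counterweight meets the rest somewhere between 1.5 and 2.1 rad.
- handle (a point): centre of the arm's red round side handle, 18 mm thick, 62 mm long, parallel to the hinge axis, out from the arm's -y side (right, seen from the robot). At angle q it lies at hinge + (-0.160 cos q, -0.050, 0.160 sin q) m in the fixture's axes. Its red sleeve spins freely on the handle's axis, so the arm can swing while the fingers hold it.
- counterweight: steel cylinder 44 mm thick, 42 mm long, parallel to the hinge axis, fixed on the arm's upright tail 80 mm from the hinge; origin at its centre. With the arm down it stands above the hinge; with the arm open it lies behind the hinge on the rest.
- rest: foot of the rest, on the plate 80 mm behind the hinge; origin at its underside, on the plate top. On it stands a screw with a round black rubber cap, 26 mm across. The cap's top is 26 to 62 mm above the plate, different each time and not measured: it must be felt (or seen). The cap gives about 1 mm for 14 N; it carries the open arm alone with about 4 to 8 N.
- nest (a point): where the pad's centre belongs: middle of the pocket, 10.5 mm above the plate top, 80 mm in front of the fixture's origin; axes as the fixture. Pocket 34 mm along x, 58 mm along y, between four aluminium corner pieces 8 mm high, 5 mm thick; its long sides are open over 36 mm between them. Its floor is the plate's top, 10 mm above the bench.
- pad_center (a point): centre of the yellow urethane pad to be loaded, 30 (x) x 54 (y) x 21 mm (z), lying flat on the green mat (2.3 mm thick) to the left of the fixture; half-way up, 10.5 mm above the mat.
- tape_roll: bystander: white tape roll 70 mm across, 15 mm high; origin at the middle of its underside
- oil_bottle: bystander: small cream bottle with a black cap, 34 mm across, 82 mm high; origin at the middle of its underside
Not all that is in view belongs to the job. What is shaped like the part that bears pad_center but orange is not meant.

How it is judged:
By the outcome, as a careful person would: the job done as asked, in the order asked, and still so for the second after the job is handed in, with the robot touching nothing.
It also fails if it takes over 72 s, if anything falls off the work surface, if the arm or the gripper's body presses on something with over 40 N, if the wrist force passes 120 N, or if a joint passes its speed limit or range.

## Working session

There is one attempt and no reset: what is moved stays moved. The work goes in short steps, Python scripts to look and compute and a shell command to move; the robot and the scene stay as the last step left them, time stands still between calls to the robot, and variables do not carry over. Pictures are saved under pics/ and viewed, about 8 in all and at most 12, crops included, and the job is handed in when it is done.

```bash
ls; mkdir -p pics; python3 - <<'E'
from workcell import *
import cv2,numpy as np
s=get_state(); print({k:np.round(v,4).tolist() for k,v in s.items()})
for n in("top","side"):
    c=read_camera(n); cv2.imwrite(f"pics/{n}0.png",c["image"][:,:,::-1]); np.savez(f"pics/{n}0.npz",**c)
    print(n,c["K"].tolist(),c["k1"],np.round(c["R"],3).tolist(),c["t"], -c["R"].T@c["t"])
E
```

```text
pics
{'clock': 0.0, 'joint_pos': [1.0364, 0.314, 0.0449, 1.3036, -0.0, 1.4312], 'qvel': [0.0018, -0.0011, 0.0004, 0.0012, -0.0021, -0.0006], 'tau': [-0.0003, -48.063, 29.8533, 0.0194, -0.0001, -0.0], 'tcp_pos': [0.2209, 0.5303, 0.2304], 'orientation': [-0.0003, 0.1961, 0.9806, -0.0009], 'wrist_force': [0.933, -0.4119, -0.1338], 'ft_torque': [-0.0249, -0.0139, -0.0367], 'finger_gap': 0.0852}
top [[468.51705269509057, 0.0, 244.73330472151096], [0.0, 468.51705269509057, 188.16921902839408], [0.0, 0.0, 1.0]] -0.029468892940118167 [[0.016, -1.0, -0.011], [-0.987, -0.014, -0.162], [0.161, 0.013, -0.987]] [-0.10281591  0.62939508  1.1180678 ] [ 0.44214937 -0.10894093  1.20391889]
side [[397.3572063368248, 0.0, 255.85862812050334], [0.0, 397.3572063368248, 194.65654877612292], [0.0, 0.0, 1.0]] -0.06490133285312737 [[0.895, -0.447, -0.015], [-0.247, -0.467, -0.849], [0.372, 0.763, -0.528]] [-0.59973078  0.21823089  0.86069146] [ 0.27017621 -0.82266508  0.63112479]
```

View pics/top0.png

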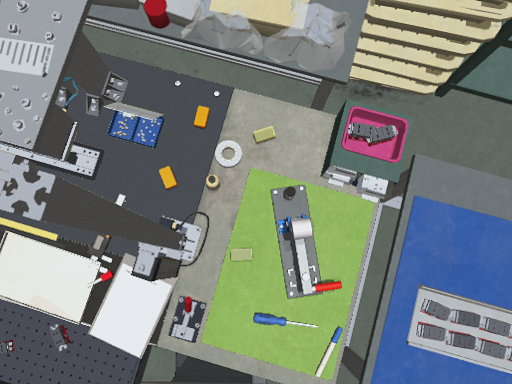

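View pics/side0.png

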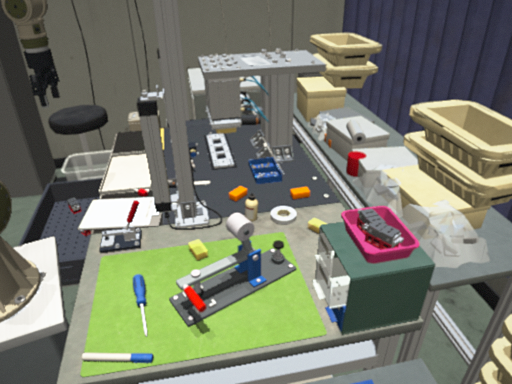

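The top view shows the fixture at about (297,240), its handle at (327,286), the rest cap at (291,192), and the mat pad at (241,255). There is a decoy pad off the mat at (264,134), and the tape roll is at (228,153) with the bottle at (212,181). The side view shows tall gantry posts near (180,200) and (155,190), between the robot's start pose and the fixture.

```bash
cat > h.py <<'E'
import numpy as np,cv2
def load(n): return dict(np.load(f"pics/{n}.npz"))
def ray(c,u,v):
    K=c["K"];p=cv2.undistortPoints(np.array([[[u,v]]],float),K,np.array([float(c["k1"]),0,0,0])).ravel()
    d=c["R"].T@np.array([p[0],p[1],1]);return -c["R"].T@c["t"],d
def onz(c,u,v,z):
    o,d=ray(c,u,v);return (o+d*(z-o[2])/d[2])
def proj(c,X):
    r,_=cv2.Rodrigues(c["R"]);return cv2.projectPoints(np.array(X,float).reshape(-1,1,3),r,c["t"],c["K"],np.array([float(c["k1"]),0,0,0]))[0].reshape(-1,2)
def tri(c1,p1,c2,p2):
    (o1,d1),(o2,d2)=ray(c1,*p1),ray(c2,*p2);d1=d1/np.linalg.norm(d1);d2=d2/np.linalg.norm(d2)
    s=np.linalg.lstsq(np.c_[d1,-d2],o2-o1,rcond=None)[0];a=o1+s[0]*d1;b=o2+s[1]*d2
    return (a+b)/2,np.linalg.norm(a-b)
def blobs(img,lo,hi,amin=40):
    h=cv2.cvtColor(img,cv2.COLOR_RGB2HSV);m=cv2.inRange(h,np.array(lo),np.array(hi))
    cs=cv2.findContours(m,cv2.RETR_EXTERNAL,cv2.CHAIN_APPROX_NONE)[0]
    out=[]
    for c in cs:
        a=cv2.contourArea(c)
        if a>=amin: M=cv2.moments(c);out.append((a,M["m10"]/M["m00"],M["m01"]/M["m00"],cv2.minAreaRect(c)))
    return out
E
python3 - <<'E'
from h import *
t=load("top0");s=load("side0")
def P(*a):print(*[np.round(x,3).tolist() if not isinstance(x,str) else x for x in a])
for n,c in(("top",t),("side",s)):
    for nm,lo,hi in(("yel",(22,60,120),(34,200,255)),("red",(0,180,120),(6,255,255)),("blue",(105,150,60),(120,255,255))):
        for b in blobs(c["image"],lo,hi,25): P(n,nm,b[:3],str(np.round(b[3][0],1)),str(np.round(b[3][1],1)),str(round(b[3][2],1)),onz(c,b[1],b[2],0.0233 if nm=="yel" else .075))
for nm,u,v in(("postbase",185,240),("post2",145,262),("gantrypl top",90,0),("wl",165,215),("whiteplate",170,290),("clamp",188,315),("tape",228,153),("bottle",212,181),("green box corner",325,175)): P(nm,onz(t,u,v,0))
P("side postbase",onz(s,190,218,0),"post2",onz(s,158,198,0))
P("cap",tri(t,(291,192),s,(278,245)), "proj base",proj(t,[0,0,0]))
def up(c,x0,y0,w,h,k,f): cv2.imwrite(f,cv2.resize(c["image"][y0:y0+h,x0:x0+w,::-1],None,fx=k,fy=k,interpolation=cv2.INTER_CUBIC))
a=cv2.resize(t["image"][175:305,225:350,::-1],None,fx=4.5,fy=4.5,interpolation=cv2.INTER_CUBIC)
cv2.imwrite("pics/crop1.png",a)
E
```

```text
top yel [359.0, 28.221, 228.763] [ 27.9 228.6] [60.1  7.3] 16.8 [0.523, 0.457, 0.023]
top yel [52.0, 213.276, 181.606] [212.  180.5] [11. 12.] 90.0 [0.651, -0.012, 0.023]
top yel [203.0, 264.19, 133.473] [264.2 133.4] [11.1 20.2] 71.6 [0.78, -0.142, 0.023]
top yel [39.0, 444.953, 74.632] [442.6  77.1] [10.2 16.2] 82.9 [0.949, -0.622, 0.023]
top yel [359.5, 261.893, 12.407] [265.6  10. ] [50.2 23.7] 11.3 [1.122, -0.132, 0.023]
top red [142.0, 327.96, 285.975] [328.2 285.8] [ 6.9 25.5] 81.5 [0.396, -0.294, 0.075]
top blue [57.5, 336.241, 334.904] [336.6 334.8] [ 5.4 15.2] 26.6 [0.284, -0.312, 0.075]
top blue [188.0, 269.215, 318.775] [269.6 319.2] [31.5  9.2] 7.1 [0.318, -0.156, 0.075]
top blue [74.0, 282.227, 226.122] [282.3 226. ] [12.7  7.5] 79.7 [0.535, -0.186, 0.075]
top blue [14248.5, 444.29, 287.844] [441.  289.5] [187. 140.] 90.0 [0.395, -0.569, 0.075]
top blue [875.0, 136.702, 129.82] [135.2 125.5] [49.8 31.6] 14.9 [0.771, 0.179, 0.075]
side yel [25.0, 483.6, 372.94] [484.4 372.2] [ 7.3 21.2] 5.4 [0.785, -0.64, 0.023]
side yel [60.5, 494.873, 373.441] [494.7 372. ] [22.9  7.6]
[... 1899 characters left out ...]
 [0.445, 0.158, 0.0]
gantrypl top [1.171, 0.352, 0.0]
wl [0.566, 0.112, 0.0]
whiteplate [0.376, 0.092, 0.0]
clamp [0.316, 0.044, 0.0]
tape [0.733, -0.047, 0.0]
bottle [0.657, -0.007, 0.0]
green box corner [0.677, -0.302, 0.0]
side postbase [0.499, 0.065, 0.0] post2 [0.447, 0.209, 0.0]Traceback (most recent call last):
  File "<stdin>", line 9, in <module>
  File "<stdin>", line 3, in P
    return _wrapfunc(a, 'round', decimals=decimals, out=out)
    return _wrapit(obj, method, *args, **kwds)
    conv = _array_converter(obj)
ValueError: setting an array element with a sequence. The requested array has an inhomogeneous shape after 1 dimensions. The detected shape was (2,) + inhomogeneous part.
```

```bash
python3 - <<'E'
from h import *
t=load("top0");s=load("side0")
a=cv2.resize(t["image"][175:305,225:350,::-1],None,fx=3.1,fy=3.1,interpolation=cv2.INTER_CUBIC)
a2=cv2.resize(t["image"][180:350,60:220,::-1],None,fx=2.4,fy=2.4,interpolation=cv2.INTER_CUBIC)
b=cv2.resize(s["image"][130:330,70:310,::-1],None,fx=1.6,fy=1.6,interpolation=cv2.INTER_CUBIC) 
im=np.zeros((600,800,3),np.uint8)
def put(x,X,Y):
    h=min(x.shape[0],600-Y);w=min(x.shape[1],800-X);im[Y:Y+h,X:X+w]=x[:h,:w]
a=a[:,:];put(a2,400,0);put(a,0,0);
b=cv2.resize(s["image"][80:260,80:300,::-1],None,fx=1.0,fy=1.0);put(b,0,410)
b=cv2.resize(s["image"][225:325,160:300,::-1],None,fx=2.,fy=2.,interpolation=cv2.INTER_CUBIC);put(b,400,410)
cv2.imwrite("pics/crop1.png",im)
print(proj(t,[[0,0,0],[.35,.2,.0],[.35,.2,.2]]),tri(t,(291,192),s,(278,245)))
E
```

```text
[[202.06222283 449.38334264]
 [126.83358778 299.71998965]
 [102.21220685 306.65592745]] (array([ 0.62270827, -0.20867421,  0.05537648]), np.float64(0.0014127582426684767))
```

View pics/crop1.png

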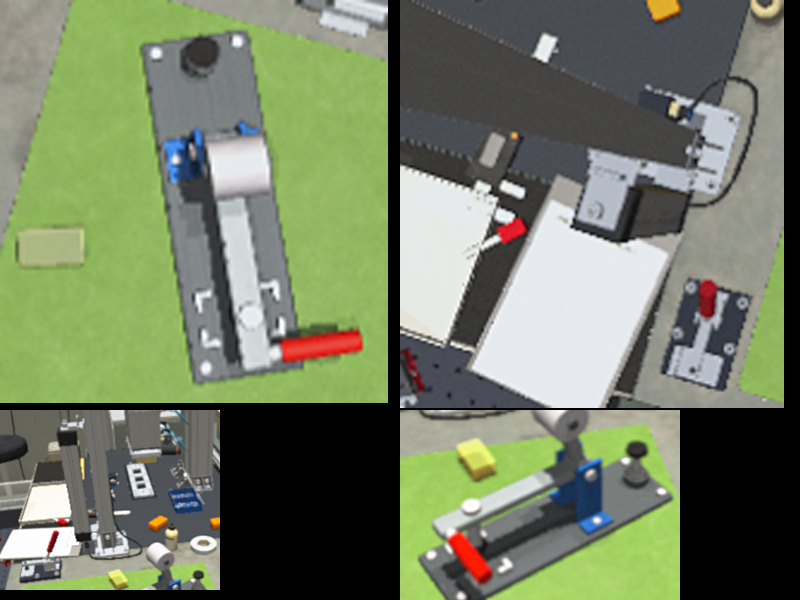

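```bash
python3 - <<'E'
from h import *
t=load("top0");s=load("side0")
for n,a,b in(("whitecorner",(145,349),(145,227)),("lever",(188,300),(133,206)),("post2 top",(143,268),(150,95)),("post2 top right",(150,278),(160,97))):
    print(n,*tri(t,a,s,b))
for p in((192,222),(200,245),(178,272),(165,268),(172,284)): print(p,onz(t,*p,0),onz(t,*p,.1))
# fixture: plate corners at z=.01  (crop scale 3.1, offset 225,175)
C=[(143,46),(244,33),(302,369),(194,384)]
W=[onz(t,225+x/3.1,175+y/3.1,.01) for x,y in C]
print(np.round(W,4), [np.linalg.norm(W[i]-W[i-1]) for i in range(4)])
ax=(W[0]+W[1]-W[2]-W[3])[:2]; yaw=np.arctan2(ax[1],ax[0]); ctr=np.mean(W,0)
ex=np.array([np.cos(yaw),np.sin(yaw)]);ey=np.array([-ex[1],ex[0]])
o=ctr[:2]-.01*ex; print("yaw",yaw,"origin",o,"hinge",o+.05*ex,"handle",o-.11*ex-.05*ey,"rest",o+.13*ex,"nest",o-.08*ex)
# pad in top
h=cv2.cvtColor(t["image"],cv2.COLOR_RGB2HSV);print(h[255,241],h[240,241])
m=cv2.inRange(h[240:270,225:258],np.array((18,50,60)),np.array((33,255,255)))
cs=max(cv2.findContours(m,cv2.RETR_EXTERNAL,cv2.CHAIN_APPROX_NONE)[0],key=cv2.contourArea)
r=cv2.minAreaRect(cs);print(r)
bx=cv2.boxPoints(r)+[225,240];B=np.array([onz(t,*p,.0233) for p in bx]);print(np.round(B,4),B.mean(0))
E
```

```text
whitecorner [0.3073062  0.12370858 0.00186323] 0.15513595497663146
lever [0.35678387 0.03268778 0.10296641] 0.006372392675891315
post2 top [0.43936727 0.0819621  0.35224373] 0.012328433218231178
post2 top right [0.43930016 0.06363362 0.35263542] 0.04826370543673156
(192, 222) [0.54887413 0.04173623 0.        ] [0.54000935 0.02922067 0.1       ]
(200, 245) [0.4902686  0.01927776 0.        ] [0.48627172 0.00862765 0.1       ]
(178, 272) [0.42124738 0.07313189 0.        ] [0.42298354 0.05800854 0.1       ]
(165, 268) [0.43069334 0.10664367 0.        ] [0.4316449  0.08873676 0.1       ]
(172, 284) [0.39106575 0.087233   0.        ] [0.39530886 0.07093838 0.1       ]
[[ 0.6341 -0.1611  0.01  ]
 [ 0.6462 -0.2451  0.01  ]
 [ 0.3729 -0.2907  0.01  ]
 [ 0.3599 -0.2039  0.01  ]] [np.float64(0.2775254129778736), np.float64(0.0849043681222349), np.float64(0.27703525371325416), np.float64(0.08772347222846485)]
yaw 0.16003964453081634 origin [ 0.49340741 -0.22681734] hinge [ 0.54276846 -0.21884948] handle [ 0.39278097 -0.2937077 ] rest [ 0.62174613 -0.20610089] nest [ 0.41442973 -0.23956593]
[ 36  71 182] [ 42 127 179]
((17.0, 19.0), (0.0, 0.0), 0.0)
[[ 0.4563 -0.0891  0.0233]
 [ 0.4563 -0.0891  0.0233]
 [ 0.4563 -0.0891  0.0233]
 [ 0.4563 -0.0891  0.0233]] [ 0.45626052 -0.08912437  0.0233    ]
```

Handle (both views agree), cap and fixture frame are consistent with the sizes given. A post about 0.35 m tall stands at (0.44, 0.07), so I'll retract and rise first, then swing over it.

```bash
python3 -m crank '{"travel": [[0,-1,-0.2],[0,-2,-0.4],[0,-3,-0.8],[0,-3.8,-1.4],[0,-4.4,-2.2]], "turn": [0,0,0,0,0]}' 30
python3 -m crank '{"travel": [[0,-0.4,-0.9],[0,-0.9,-1.8],[0,-0.9,-2.7],[0,-0.9,-2.7],[0,-0.9,-2.7]], "turn": [0.1,0.2,0.3,0.4,0.5]}'
python3 -c "
from workcell import *
print(get_state())"
```

```text
clock: 0.52
tcp_pos: [0.1512, 0.3645, 0.318]
orientation: [-0.001, 0.196, 0.981, -0.003]
wrist_force: [0.6, 0.3, 0.7]
finger_gap: 0.0306
clock: 0.93
tcp_pos: [0.14, 0.3355, 0.4297]
orientation: [0.0, 0.435, 0.9, 0.003]
wrist_force: [-0.6, 0.3, -1.6]
finger_gap: 0.0302
{'clock': 0.9333, 'joint_pos': array([ 9.53588124e-01, -8.30765791e-02,  7.77417919e-02,  1.72636235e+00,
        1.68559570e-05,  1.85346048e+00]), 'qvel': array([ 0.00143093,  0.0222079 , -0.06180329, -0.0249654 , -0.00178119,
        1.18788764]), 'tau': array([ 1.35119786e-01, -2.64476323e+01,  3.07537472e+01,  4.54666140e-01,
       -1.05357816e-03, -1.25512742e+00]), 'tcp_pos': array([0.13998552, 0.33548042, 0.42967203]), 'orientation': array([4.28929002e-04, 4.34906546e-01, 9.00471765e-01, 2.59092000e-03]), 'wrist_force': array([-0.56237866,  0.25408291, -1.6315572 ]), 'ft_torque': array([ 0.03238423,  0.00042677, -0.04032445]), 'finger_gap': 0.030235866757450335}
```

```bash
cat >> h.py <<'E'
def axes(q):
    from scipy.spatial.transform import Rotation as R
    return R.from_quat([q[1],q[2],q[3],q[0]]).as_matrix()
def rel(*pts,yaw=None):
    from workcell import get_state
    s=get_state();M=axes(s["orientation"]);az=np.arctan2(M[1,1],M[0,1])
    print("clk",round(s["clock"],2),"tcp",np.round(s["tcp_pos"],4),"F",np.round(s["wrist_force"],1),"gap",round(s["finger_gap"],4),"yaz",round(az,3),"j",np.round(s["joint_pos"],2))
    for p in pts: print(np.round(p,3),"->",np.round(M.T@(np.array(p)-s["tcp_pos"])/.04,2))
E
python3 -c "
from h import *
rel(*[(.368*np.cos(a),.368*np.sin(a),.43) for a in (.95,.75,.5,.25,0,-.25,-.5)],(.33,-.25,.3),(.39,-.29,.15))"
```

```text
clk 0.93 tcp [0.14   0.3355 0.4297] F [-0.6  0.3 -1.6] gap 0.0302 yaz 0.671 j [ 0.95 -0.08  0.08  1.73  0.    1.85]
[0.214 0.299 0.43 ] -> [-1.86  0.89 -0.01]
[0.269 0.251 0.43 ] -> [-3.67  1.22 -0.01]
[0.323 0.176 0.43 ] -> [-5.96  1.11 -0.01]
[0.357 0.091 0.43 ] -> [-8.15  0.44 -0.02]
[0.368 0.    0.43 ] -> [-10.11  -0.75  -0.03]
[ 0.357 -0.091  0.43 ] -> [-11.72  -2.39  -0.04]
[ 0.323 -0.176  0.43 ] -> [-12.87  -4.37  -0.05]
[ 0.33 -0.25  0.3 ] -> [-14.42  -5.4    3.19]
[ 0.39 -0.29  0.15] -> [-16.14  -4.86   6.94]
```

```bash
python3 -m crank '{"travel": [[-0.9,0.45,0],[-1.8,0.9,0],[-2.7,1.1,0],[-3.7,1.25,0],[-4.7,1.25,0]], "turn": [0,0,0,0,0]}'
python3 -m crank '{"travel": [[-1,-0.05,0],[-2,-0.2,0],[-3,-0.6,0],[-3.9,-1.0,0],[-4.8,-1.6,0]], "turn": [0,0,0,0,0]}'
python3 -m crank '{"travel": [[-0.8,-0.6,0],[-1.5,-1.2,0],[-2.2,-1.9,0],[-2.9,-2.7,0],[-3.4,-3.5,0]], "turn": [0.1,0.2,0.3,0.4,0.5]}'
python3 -c "
from h import *
rel((.3,-.2,.43),(.33,-.25,.3),(.39,-.29,.15))"
```

```text
clock: 1.35
tcp_pos: [0.2977, 0.2188, 0.4267]
orientation: [-0.0, 0.432, 0.902, -0.0]
wrist_force: [1.5, 0.2, 0.0]
finger_gap: 0.0297
clock: 1.77
tcp_pos: [0.3671, 0.0295, 0.4266]
orientation: [-0.0, 0.433, 0.902, -0.0]
wrist_force: [0.4, -0.5, 0.4]
finger_gap: 0.0301
clock: 2.18
tcp_pos: [0.3419, -0.1645, 0.4267]
orientation: [-0.0, 0.644, 0.765, 0.0]
wrist_force: [0.8, -0.4, -0.2]
finger_gap: 0.0304
clk 2.18 tcp [ 0.3419 -0.1645  0.4267] F [ 0.8 -0.4 -0.2] gap 0.0304 yaz 0.171 j [-0.66 -0.05  0.1   1.72  0.    0.74]
[ 0.3  -0.2   0.43] -> [-0.7  -1.18 -0.08]
[ 0.33 -0.25  0.3 ] -> [-2.06 -0.65  3.17]
[ 0.39 -0.29  0.15] -> [-3.3   0.65  6.91]
```

```bash
python3 -m crank '{"travel": [[-0.6,0.1,0.6],[-1.3,0.2,1.2],[-2,0.3,1.8],[-2.7,0.5,2.4],[-3.3,0.65,3.1]], "turn": [0,0,0,0,0]}' 50 40
python3 -m crank '{"travel": [[0,0,1],[0,0,2],[0,0,3],[0,0,3.6],[0,0,3.6]], "turn": [0,0,0,0,0]}'
python3 - <<'E'
from h import *
rel((.395,-.2975,.15),(.395,-.2975,.056))
from workcell import *
t=read_camera("top");s=read_camera("side");np.savez("pics/top1.npz",**t);np.savez("pics/side1.npz",**s)
a=cv2.resize(t["image"][200:340,250:390,::-1],None,fx=2.8,fy=2.8,interpolation=cv2.INTER_CUBIC)
b=cv2.resize(s["image"][190:330,130:270,::-1],None,fx=2.8,fy=2.8,interpolation=cv2.INTER_CUBIC)
cv2.imwrite("pics/v1.png",np.hstack([a,b]))
E
```

```text
clock: 2.6
tcp_pos: [0.3913, -0.2896, 0.3023]
orientation: [0.001, 0.643, 0.766, -0.0]
wrist_force: [0.8, -0.4, 0.9]
finger_gap: 0.05
clock: 3.02
tcp_pos: [0.3877, -0.2844, 0.1535]
orientation: [-0.006, 0.642, 0.766, 0.001]
wrist_force: [-2.1, 0.3, 0.2]
finger_gap: 0.05
clk 3.02 tcp [ 0.3877 -0.2844  0.1535] F [-2.1  0.3  0.2] gap 0.05 yaz 0.176 j [-0.8   0.18 -0.32  1.08  0.    0.59]
[ 0.395 -0.298  0.15 ] -> [-0.36  0.12  0.08]
[ 0.395 -0.298  0.056] -> [-0.38  0.14  2.43]
```

View pics/v1.png

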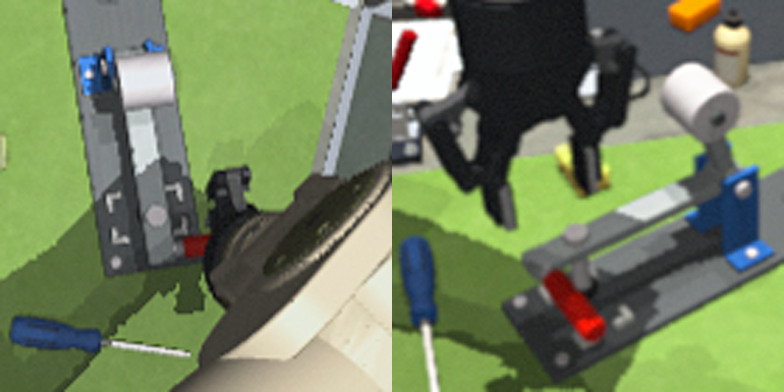

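The open fingers straddle the handle from above, with room on both sides. Next I shift slightly outboard, descend, and check before closing.

```bash
python3 -m crank '{"travel": [[-0.36,0.12,0.3],[-0.36,0.12,1],[-0.36,0.12,1.8],[-0.36,0.12,2.4],[-0.36,0.12,2.4]], "turn": [0,0,0,0,0]}'
python3 -m crank '{"travel": [[0,0,0],[0,0,0]], "turn": [0,0]}'
python3 -c "
from h import *
rel((.395,-.2975,.056))"
```

```text
clock: 3.53
tcp_pos: [0.3973, -0.3, 0.0616]
orientation: [-0.002, 0.642, 0.767, 0.0]
wrist_force: [-0.4, 1.6, 0.3]
finger_gap: 0.0496
clock: 3.7
tcp_pos: [0.3998, -0.3025, 0.066]
orientation: [0.002, 0.642, 0.767, -0.0]
wrist_force: [0.4, 0.1, 0.6]
finger_gap: 0.05
clk 3.7 tcp [ 0.3998 -0.3025  0.066 ] F [0.4 0.1 0.6] gap 0.05 yaz 0.176 j [-0.81  0.29 -0.42  0.86  0.    0.59]
[ 0.395 -0.298  0.056] -> [ 0.14 -0.1   0.25]
```

```bash
python3 -m crank '{"travel": [[0.1,-0.1,0.25],[0.1,-0.1,0.25],[0.1,-0.1,0.25]], "turn": [0,0.0,0.0]}'
python3 -m crank '{"travel": [[0,0,0],[0,0,0],[0,0,0],[0,0,0],[0,0,0]], "turn": [0,0,0,0,0]}' 5 30
python3 -c "
from h import *
rel((.395,-.2975,.056))"
```

```text
clock: 3.95
tcp_pos: [0.3944, -0.2984, 0.0551]
orientation: [0.001, 0.642, 0.767, -0.0]
wrist_force: [0.8, -0.2, 0.2]
finger_gap: 0.0501
clock: 4.37
tcp_pos: [0.3959, -0.2981, 0.0545]
orientation: [0.002, 0.642, 0.767, 0.001]
wrist_force: [5.3, 2.2, 1.0]
finger_gap: 0.0171
clk 4.37 tcp [ 0.3959 -0.2981  0.0545] F [5.3 2.2 1. ] gap 0.0171 yaz 0.177 j [-0.81  0.29 -0.45  0.83  0.    0.58]
[ 0.395 -0.298  0.056] -> [ 0.02 -0.02 -0.04]
```

```bash
python3 -m crank '{"travel": [[0,0.02,-0.4],[0,0.08,-0.79],[0,0.18,-1.18],[-0.01,0.32,-1.56],[-0.01,0.49,-1.92]], "turn": [0,0,0,0,0]}'
python3 -m crank '{"travel": [[0,0,0],[0,0,0]], "turn": [0,0]}'
python3 -c "
from h import *
q=.5
rel((.395+.16*(1-np.cos(q))*.987,-.2975+.16*(1-np.cos(q))*.158,.056+.16*np.sin(q)))"
```

```text
clock: 4.78
tcp_pos: [0.4152, -0.2949, 0.1313]
orientation: [0.002, 0.642, 0.767, 0.001]
wrist_force: [10.2, -1.0, -7.5]
finger_gap: 0.0166
clock: 4.95
tcp_pos: [0.4153, -0.295, 0.1314]
orientation: [0.002, 0.642, 0.767, 0.001]
wrist_force: [5.6, -0.5, -4.0]
finger_gap: 0.0169
clk 4.95 tcp [ 0.4153 -0.295   0.1314] F [ 5.6 -0.5 -4. ] gap 0.0169 yaz 0.177 j [-0.78  0.24 -0.31  1.02  0.    0.62]
[ 0.414 -0.294  0.133] -> [ 0.02 -0.02 -0.03]
```

```bash
python3 -m crank '{"travel": [[0,0.22,-0.34],[-0.01,0.47,-0.66],[-0.02,0.74,-0.95],[-0.02,1.04,-1.21],[-0.03,1.37,-1.45]], "turn": [0,0,0,0,0]}'
python3 -m crank '{"travel": [[0,0.37,-0.2],[-0.01,0.75,-0.36],[-0.02,0.95,-0.43],[-0.02,1.13,-0.48],[-0.02,1.13,-0.48]], "turn": [0,0,0,0,0]}'
python3 -c "
from h import *
for q in (1.3,1.4):
  rel((.396+.16*(1-np.cos(q))*.987,-.2975+.16*(1-np.cos(q))*.158,.056+.16*np.sin(q)))"
```

```text
clock: 5.37
tcp_pos: [0.4682, -0.2864, 0.1891]
orientation: [0.001, 0.642, 0.766, 0.0]
wrist_force: [4.9, -0.6, -5.2]
finger_gap: 0.017
clock: 5.78
tcp_pos: [0.5138, -0.2792, 0.2091]
orientation: [0.002, 0.642, 0.767, 0.001]
wrist_force: [0.2, 0.8, 8.4]
finger_gap: 0.0173
clk 5.78 tcp [ 0.5138 -0.2792  0.2091] F [0.2 0.8 8.4] gap 0.0173 yaz 0.177 j [-0.64  0.34  0.02  1.25  0.    0.76]
[ 0.512 -0.279  0.21 ] -> [ 0.01 -0.05 -0.03]
clk 5.78 tcp [ 0.5138 -0.2792  0.2091] F [0.2 0.8 8.4] gap 0.0173 yaz 0.177 j [-0.64  0.34  0.02  1.25  0.    0.76]
[ 0.527 -0.277  0.214] -> [ 0.01  0.34 -0.11]
```

```bash
python3 - <<'E'
from workcell import *
from h import *
s=read_camera("side");np.savez("pics/side2.npz",**s)
cv2.imwrite("pics/v2.png",cv2.resize(s["image"][190:330,150:330,::-1],None,fx=4,fy=4,interpolation=cv2.INTER_CUBIC))
E
```

```text
(no output)
```

View pics/v2.png

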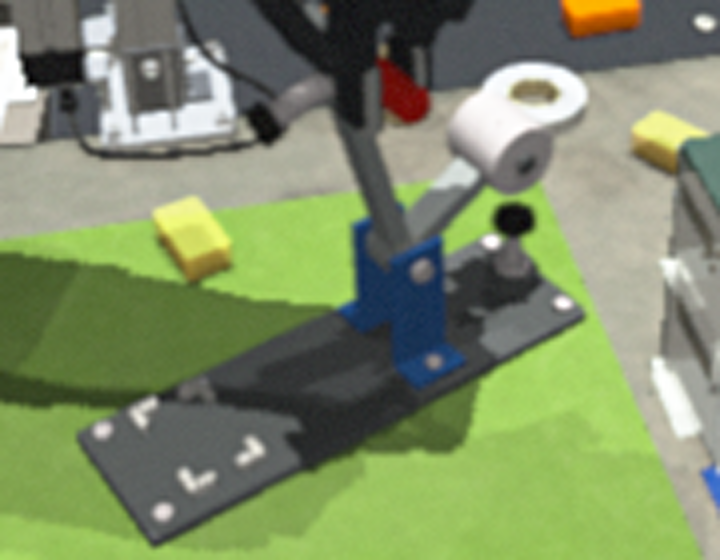

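The counterweight is still about 2 cm above the cap (cap at (515,220) in the crop). I'll continue more slowly and watch the force.

```bash
python3 -m crank '{"travel": [[0,0.12,-0.06],[0,0.24,-0.09],[0,0.35,-0.11],[0,0.35,-0.11],[0,0.35,-0.11]], "turn": [0,0,0,0,0]}'
python3 -m crank '{"travel": [[0,0.1,-0.01],[0,0.2,-0.03],[0,0.2,-0.03],[0,0.2,-0.03]], "turn": [0,0,0,0]}'
python3 -m crank '{"travel": [[0,0.1,-0.01],[0,0.2,-0.02],[0,0.2,-0.02],[0,0.2,-0.02]], "turn": [0,0,0,0]}'
python3 -c "
from h import *
rel()"
```

```text
clock: 6.25
tcp_pos: [0.5262, -0.2771, 0.212]
orientation: [0.001, 0.642, 0.767, -0.0]
wrist_force: [1.5, -3.5, 2.3]
finger_gap: 0.0171
clock: 6.58
tcp_pos: [0.534, -0.2758, 0.2132]
orientation: [0.001, 0.642, 0.767, -0.0]
wrist_force: [2.5, -3.2, 3.5]
finger_gap: 0.0172
clock: 6.92
tcp_pos: [0.5419, -0.2745, 0.214]
orientation: [0.001, 0.642, 0.766, -0.0]
wrist_force: [4.0, -4.3, 3.9]
finger_gap: 0.0168
clk 6.92 tcp [ 0.5419 -0.2745  0.214 ] F [ 4.  -4.3  3.9] gap 0.0168 yaz 0.176 j [-0.6   0.38  0.1   1.29 -0.    0.79]
```

```bash
python3 -m crank '{"travel": [[-0.05,0.08,0],[-0.05,0.16,0],[-0.05,0.16,0],[-0.05,0.16,0]], "turn": [0,0,0,0]}'
python3 -m crank '{"travel": [[0,0.08,0],[0,0.16,0],[0,0.16,0],[0,0.16,0]], "turn": [0,0,0,0]}'
python3 -m crank '{"travel": [[0,0.08,0],[0,0.16,0.01],[0,0.16,0.01],[0,0.16,0.01]], "turn": [0,0,0,0]}'
python3 - <<'E'
from workcell import *
from h import *
rel()
s=read_camera("side");np.savez("pics/side3.npz",**s)
cv2.imwrite("pics/v3.png",cv2.resize(s["image"][200:290,220:320,::-1],None,fx=5,fy=5,interpolation=cv2.INTER_CUBIC))
E
```

```text
clock: 7.25
tcp_pos: [0.5484, -0.2735, 0.2143]
orientation: [-0.0, 0.642, 0.767, 0.001]
wrist_force: [3.4, 1.3, 7.1]
finger_gap: 0.0171
clock: 7.58
tcp_pos: [0.5549, -0.2725, 0.2144]
orientation: [0.0, 0.642, 0.767, 0.001]
wrist_force: [2.8, 0.7, 7.3]
finger_gap: 0.017
clock: 7.92
tcp_pos: [0.5614, -0.2715, 0.2142]
orientation: [0.0, 0.642, 0.767, 0.001]
wrist_force: [3.3, 1.2, 6.9]
finger_gap: 0.0173
clk 7.92 tcp [ 0.5614 -0.2715  0.2142] F [3.3 1.2 6.9] gap 0.0173 yaz 0.177 j [-0.58  0.41  0.15  1.31  0.    0.81]
```

View pics/v3.png

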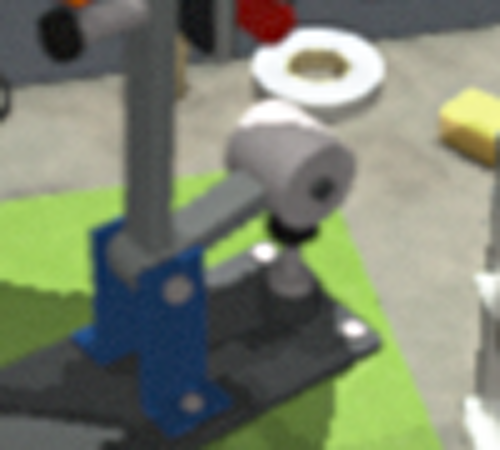

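```bash
python3 -m crank '{"travel": [[0,0.05,0],[0,0.1,0],[0,0.1,0]], "turn": [0,0,0]}' | grep -E "tcp|force"
python3 -m crank '{"travel": [[0,0.05,0],[0,0.1,0.01],[0,0.1,0.01]], "turn": [0,0,0]}'| grep -E "tcp|force"
python3 -m crank '{"travel": [[0,0.04,0],[0,0.08,0.01],[0,0.08,0.01]], "turn": [0,0,0]}'| grep -E "tcp|force"
```

```text
tcp_pos: [0.5654, -0.2708, 0.214]
wrist_force: [3.7, 0.0, 6.6]
tcp_pos: [0.5695, -0.2702, 0.2137]
wrist_force: [4.3, 1.4, 6.6]
tcp_pos: [0.5727, -0.2697, 0.2133]
wrist_force: [3.5, 0.1, 7.9]
```

```bash
python3 -m crank '{"travel": [[0,0.03,0],[0,0.06,0.01],[0,0.06,0.01]], "turn": [0,0,0]}'| grep -E "tcp|force"
```

```text
tcp_pos: [0.5751, -0.2693, 0.213]
wrist_force: [4.1, 0.8, 7.1]
```

```bash
python3 -m crank '{"travel": [[0,0.03,0],[0,0.06,0.01],[0,0.06,0.01]], "turn": [0,0,0]}'| grep -E "tcp|force"
python3 -m crank '{"travel": [[0,0.03,0],[0,0.06,0.01],[0,0.06,0.01]], "turn": [0,0,0]}'| grep -E "tcp|force"
```

```text
tcp_pos: [0.5775, -0.2689, 0.2126]
wrist_force: [4.0, -0.7, 6.9]
tcp_pos: [0.5799, -0.2685, 0.2123]
wrist_force: [3.9, 0.2, 7.4]
```

```bash
python3 -m crank '{"travel": [[0,0.03,0],[0,0.05,0.01],[0,0.05,0.01]], "turn": [0,0,0]}'| grep -E "tcp|force"
```

```text
tcp_pos: [0.5811, -0.2683, 0.212]
wrist_force: [2.4, 0.3, 8.3]
```

```bash
python3 -m crank '{"travel": [[0,0.03,0],[0,0.05,0.01],[0,0.05,0.01]], "turn": [0,0,0]}'| grep -E "tcp|force"
```

```text
tcp_pos: [0.5822, -0.2681, 0.2118]
wrist_force: [-2.0, -0.8, 10.8]
```

Contact felt: the tangential force went from about +2.6 N to −3.9 N over the last 2 mm. I'll ease back a little before letting go.

```bash
python3 -m crank '{"travel": [[0,-0.02,-0.01],[0,-0.02,-0.02],[0,-0.02,-0.02]], "turn": [0,0,0]}'| grep -E "tcp|force"
python3 -m crank '{"travel": [[0,0,0]], "turn": [0]}'| grep -E "tcp|force"
```

```text
tcp_pos: [0.5814, -0.2683, 0.212]
wrist_force: [0.8, -1.5, 7.6]
tcp_pos: [0.5814, -0.2682, 0.212]
wrist_force: [0.4, -1.0, 8.0]
```

```bash
python3 -m crank '{"travel": [[0,0,0],[0,0,0],[0,0,0],[0,0,0]], "turn": [0,0,0,0]}' 45
python3 -m crank '{"travel": [[0,0,-0.3],[0,0,-0.8],[0,0,-1.5],[0,0,-2],[0,0,-2]], "turn": [0,0,0,0,0]}'
python3 - <<'E'
from workcell import *
from h import *
s=read_camera("side");np.savez("pics/side4.npz",**s)
t=load("top0");S=load("side0")
rel((.467,-.097,.15),(.45,-.2,.3))
# pad measurement: side & top masks
h=cv2.cvtColor(t["image"],cv2.COLOR_RGB2HSV); print(h[248:264:3,241].tolist())
m=cv2.inRange(h[240:270,225:258],np.array((20,30,60)),np.array((38,100,255)))
cs=max(cv2.findContours(m,cv2.RETR_EXTERNAL,cv2.CHAIN_APPROX_NONE)[0],key=cv2.contourArea)
r=cv2.minAreaRect(cs);bx=cv2.boxPoints(r)+[225,240]
B=np.array([onz(t,*p,.0233) for p in bx]);print(r,np.round(B,4).tolist(),B.mean(0))
a=cv2.resize(s["image"][195:295,170:310,::-1],None,fx=4,fy=4,interpolation=cv2.INTER_CUBIC)
cv2.imwrite("pics/v4.png",a)
E
```

```text
clock: 10.63
tcp_pos: [0.5811, -0.268, 0.2102]
orientation: [-0.001, 0.642, 0.767, -0.0]
wrist_force: [0.1, -0.1, -0.9]
finger_gap: 0.0449
clock: 11.05
tcp_pos: [0.5829, -0.2692, 0.2958]
orientation: [0.003, 0.642, 0.767, 0.001]
wrist_force: [-0.0, 1.2, 1.6]
finger_gap: 0.0447
clk 11.1 tcp [ 0.5826 -0.2691  0.2935] F [ 0.3 -0.2 -0.1] gap 0.0452 yaz 0.176 j [-0.56  0.44  0.39  1.51  0.    0.84]
[ 0.467 -0.097  0.15 ] -> [ 4.75 -2.1   3.57]
[ 0.45 -0.2   0.3 ] -> [ 2.28 -2.96 -0.18]
[[39, 100, 164], [36, 73, 184], [36, 74, 183], [36, 71, 183], [36, 96, 172], [43, 123, 186]]
((16.0, 14.0), (12.0, 20.0), 90.0) [[0.4831, -0.0611, 0.0233], [0.4839, -0.1112, 0.0233], [0.4541, -0.1116, 0.0233], [0.4534, -0.0617, 0.0233]] [ 0.4686114  -0.08641531  0.0233    ]
```

View pics/v4.png

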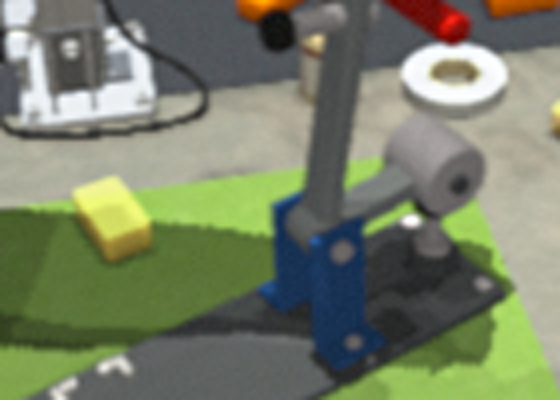

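The arm stays open by itself with the counterweight on the cap at (430,200). Next I measure the pad more closely.

```bash
python3 - <<'E'
from h import *
t=load("top0");s=load("side4")
def quad(c,x0,y0,w,h,lo,hi,z,k=8):
    im=cv2.resize(c["image"][y0:y0+h,x0:x0+w],None,fx=k,fy=k,interpolation=cv2.INTER_CUBIC)
    H=cv2.cvtColor(im,cv2.COLOR_RGB2HSV);m=cv2.inRange(H,np.array(lo),np.array(hi))
    cs=max(cv2.findContours(m,cv2.RETR_EXTERNAL,cv2.CHAIN_APPROX_NONE)[0],key=cv2.contourArea)
    W=np.array([onz(c,x0+(p[0]+.5)/k-.5,y0+(p[1]+.5)/k-.5,z)[:2] for p in cs[:,0,:]],np.float32)
    r=cv2.minAreaRect(W*1000);print(np.round(r[0],1),np.round(r[1],1),r[2])
quad(t,225,240,34,30,(20,30,60),(38,100,255),.0233)
# side top face: brighter V
H=cv2.cvtColor(s["image"],cv2.COLOR_RGB2HSV)
for y in range(238,262,2): print(H[y,186:210:2].tolist()[0:12] if y%4==2 else "")
for u,v in((73,192),(112,177),(150,215),(108,243)): print(onz(s,170+u/4,195+v/4,.0233))
print(proj(s,[[.4686,-.0864,.0233],[.467,-.097,.0233]]))
E
```

```text
[468.7 -86.6] [30.4 53.1] 4.039864540100098
[[30, 22, 175], [30, 23, 176], [33, 28, 172], [32, 24, 172], [38, 22, 171], [36, 28, 176], [34, 37, 184], [30, 19, 175], [35, 25, 173], [35, 26, 175], [35, 28, 175], [35, 28, 176]]

[[27, 26, 180], [30, 57, 205], [31, 96, 241], [31, 99, 243], [31, 99, 244], [31, 103, 243], [31, 103, 244], [31, 103, 243], [37, 77, 203], [41, 81, 188], [43, 105, 204], [42, 109, 199]]

[[42, 143, 210], [38, 143, 192], [31, 144, 230], [32, 131, 250], [32, 134, 245], [32, 140, 232], [32, 137, 230], [32, 138, 234], [32, 132, 248], [34, 137, 238], [43, 143, 205], [42, 142, 203]]

[[41, 139, 112], [42, 143, 96], [26, 143, 96], [25, 156, 150], [32, 144, 218], [32, 139, 222], [32, 141, 222], [33, 140, 222], [32, 139, 228], [32, 137, 237], [33, 143, 234], [41, 147, 151]]

[[43, 147, 116], [42, 140, 115], [44, 133, 100], [33, 140, 82], [25, 161, 130], [29, 150, 191], [27, 152, 186], [24, 163, 166], [24, 163, 152], [24, 165, 145], [25, 162, 142], [37, 141, 112]]

[[42, 136, 114], [42, 134, 114], [42, 138, 113], [43, 137, 112], [42, 132, 89], [24, 159, 122], [24, 165, 136], [25, 159, 114], [26, 159, 96], [36, 135, 91], [42, 137, 91], [42, 143, 100]]

[ 0.45304172 -0.06710416  0.0233    ]
[ 0.47923122 -0.06413331  0.0233    ]
[ 0.48718288 -0.10928361  0.0233    ]
[ 0.45624528 -0.12194073  0.0233    ]
[[196.92967027 245.60983437]
 [197.77444836 248.3078378 ]]
```

```bash
python3 -m crank '{"travel": [[0.8,-0.4,-0.2],[1.7,-0.7,-0.2],[2.6,-1.1,-0.1],[3.4,-1.4,0],[4.3,-1.7,0]], "turn": [0.02,0.05,0.08,0.105,0.105]}' 60
python3 -m crank '{"travel": [[0.7,-0.2,0.3],[0.7,-0.2,1.2],[0.7,-0.2,2.0],[0.7,-0.2,2.8],[0.7,-0.2,2.8]], "turn": [0,0,0,0,0]}'
python3 -m crank '{"travel": [[0,0,0],[0,0,0]], "turn": [0,0]}'
python3 -c "
from h import *
rel((.4687,-.0875,.06),(.4687,-.0875,.005))"
```

```text
clock: 11.52
tcp_pos: [0.4825, -0.1098, 0.2887]
orientation: [-0.002, 0.682, 0.731, -0.001]
wrist_force: [0.5, 0.6, -0.4]
finger_gap: 0.0599
clock: 11.93
tcp_pos: [0.4693, -0.0816, 0.1723]
orientation: [-0.006, 0.681, 0.732, -0.003]
wrist_force: [-1.9, 1.2, -0.4]
finger_gap: 0.0596
clock: 12.1
tcp_pos: [0.4751, -0.0841, 0.1801]
orientation: [0.0, 0.682, 0.732, 0.0]
wrist_force: [-0.3, -0.3, 0.6]
finger_gap: 0.0599
clk 12.1 tcp [ 0.4751 -0.0841  0.1801] F [-0.3 -0.3  0.6] gap 0.0599 yaz 0.071 j [-0.34  0.16 -0.28  1.13  0.    1.16]
[ 0.469 -0.088  0.06 ] -> [-0.07 -0.17  3.  ]
[ 0.469 -0.088  0.005] -> [-0.07 -0.17  4.38]
```

```bash
python3 -m crank '{"travel": [[-0.07,-0.17,0.8],[-0.07,-0.17,1.6],[-0.07,-0.17,2.4],[-0.07,-0.17,3],[-0.07,-0.17,3]], "turn": [0,0,0,0,0]}'
python3 -m crank '{"travel": [[0,0,0],[0,0,0]], "turn": [0,0]}' >/dev/null
python3 - <<'E'
from h import *
from workcell import *
rel((.4687,-.0875,.005))
t=read_camera("top");s=read_camera("side")
a=cv2.resize(t["image"][200:320,190:310,::-1],None,fx=3,fy=3,interpolation=cv2.INTER_CUBIC)
b=cv2.resize(s["image"][200:290,150:260,::-1],None,fx=4,fy=4,interpolation=cv2.INTER_CUBIC)
cv2.imwrite("pics/v5.png",np.hstack([a[:360],b[:360,:430]]))
E
```

```text
clock: 12.52
tcp_pos: [0.4667, -0.0869, 0.0571]
orientation: [-0.002, 0.682, 0.732, -0.001]
wrist_force: [-1.0, 0.2, -0.3]
finger_gap: 0.0598
clk 12.68 tcp [ 0.4703 -0.088   0.0617] F [-0.4  0.8 -0. ] gap 0.0603 yaz 0.071 j [-0.35  0.25 -0.48  0.83  0.    1.15]
[ 0.469 -0.088  0.005] -> [ 0.02 -0.04  1.42]
```

View pics/v5.png

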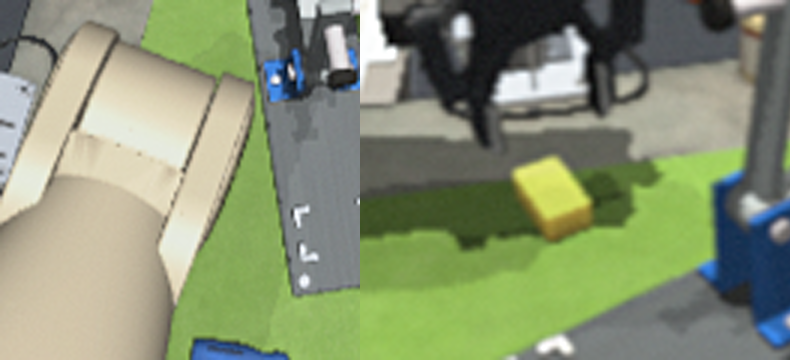

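The fingers straddle the pad, and the wrist is clear of the post base. Descending and gripping.

```bash
python3 -m crank '{"travel": [[0.02,-0.04,0.5],[0.02,-0.04,1],[0.02,-0.04,1.3],[0.02,-0.04,1.38],[0.02,-0.04,1.38]], "turn": [0,0,0,0,0]}'
python3 -m crank '{"travel": [[0,0,0],[0,0,0],[0,0,0],[0,0,0],[0,0,0]], "turn": [0,0,0,0,0]}' 15 35
python3 -c "
from h import *
rel()"
```

```text
clock: 13.2
tcp_pos: [0.4669, -0.0866, 0.0046]
orientation: [0.0, 0.682, 0.732, 0.0]
wrist_force: [1.2, 0.4, -0.1]
finger_gap: 0.0597
clock: 13.62
tcp_pos: [0.4679, -0.0869, 0.0055]
orientation: [0.001, 0.682, 0.732, 0.001]
wrist_force: [-0.9, -0.2, 6.8]
finger_gap: 0.029
clk 13.62 tcp [ 0.4679 -0.0869  0.0055] F [-0.9 -0.2  6.8] gap 0.029 yaz 0.071 j [-0.35  0.32 -0.56  0.69  0.    1.15]
```

```bash
python3 -m crank '{"travel": [[0,0,-0.3],[0,0,-0.8],[0,0,-1.4],[0,0,-2],[0,0,-2]], "turn": [0,0,-0.03,-0.06,-0.088]}'
python3 -m crank '{"travel": [[0,0,0],[0,0,0]], "turn": [0,0]}' >/dev/null
python3 - <<'E'
from h import *
from workcell import *
rel()
t=read_camera("top");s=read_camera("side");np.savez("pics/top6.npz",**t);np.savez("pics/side6.npz",**s)
a=cv2.resize(t["image"][240:312,265:325,::-1],None,fx=6,fy=6,interpolation=cv2.INTER_CUBIC)
b=cv2.resize(s["image"][230:330,150:250,::-1],None,fx=4.32,fy=4.32,interpolation=cv2.INTER_CUBIC)
cv2.imwrite("pics/v6.png",np.hstack([a,b]))
E
```

```text
clock: 14.03
tcp_pos: [0.4695, -0.0875, 0.0889]
orientation: [0.004, 0.648, 0.762, 0.001]
wrist_force: [1.5, -0.8, 0.0]
finger_gap: 0.0291
clk 14.2 tcp [ 0.4666 -0.0865  0.0844] F [ 0.2 -0.1 -0.9] gap 0.0291 yaz 0.158 j [-0.35  0.22 -0.46  0.89  0.    1.06]
```

View pics/v6.png

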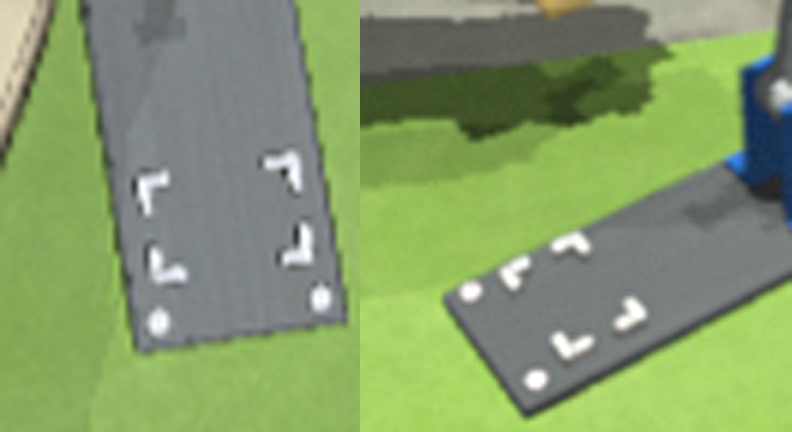

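All four corner pieces are clear in both views. The mean of their centroids gives the nest.

```bash
python3 - <<'E'
from h import *
for n,x0,y0,w,h in(("top6",265,240,60,72),("side6",150,230,100,100)):
    c=load(n);k=6
    im=cv2.resize(c["image"][y0:y0+h,x0:x0+w],None,fx=k,fy=k,interpolation=cv2.INTER_CUBIC)
    H=cv2.cvtColor(im,cv2.COLOR_RGB2HSV);m=cv2.inRange(H,np.array((0,0,185)),np.array((180,40,255)))
    B=[]
    for q in cv2.findContours(m,cv2.RETR_EXTERNAL,cv2.CHAIN_APPROX_NONE)[0]:
        a=cv2.contourArea(q)/k/k
        if a<4: continue
        M=cv2.moments(q);u=x0+(M["m10"]/M["m00"]+.5)/k-.5;v=y0+(M["m01"]/M["m00"]+.5)/k-.5
        hull=a/(cv2.contourArea(cv2.convexHull(q))/k/k)
        p=onz(c,u,v,.0175);print(n,round(a,1),round(hull,2),np.round((u,v),1),np.round(p,4))
        if hull<.8:B.append(p[:2])
    B=np.array(B)
    if len(B)==4:
        r=cv2.minAreaRect((B*1000).astype(np.float32));print(B.mean(0),np.round(r[0],1),np.round(r[1],1),r[2])
E
```

```text
top6 11.3 0.97 [291.  293.3] [ 0.3741 -0.2118  0.0175]
top6 9.9 0.97 [318.  289.3] [ 0.3847 -0.2788  0.0175]
top6 17.1 0.75 [292.1 284.4] [ 0.3956 -0.2144  0.0175]
top6 15.9 0.73 [314.8 280.9] [ 0.405  -0.2709  0.0175]
top6 15.3 0.68 [289.6 271. ] [ 0.4286 -0.2084  0.0175]
top6 16.4 0.68 [312.6 267.4] [ 0.4382 -0.2655  0.0175]
[ 0.41686782 -0.23977913] [ 416.8 -239.7] [33.6 58. ] 9.553570747375488
side6 17.2 0.98 [190.3 317.4] [ 0.3838 -0.2854  0.0175]
side6 29.6 0.81 [198.3 309.3] [ 0.4051 -0.2728  0.0175]
side6 27.2 0.87 [212.3 302.2] [ 0.4372 -0.2677  0.0175]
side6 16.2 0.98 [175.1 296.9] [ 0.3731 -0.2187  0.0175]
side6 27.4 0.86 [185.2 292.3] [ 0.3962 -0.2157  0.0175]
side6 25.7 0.83 [198.4 285.7] [ 0.4278 -0.2101  0.0175]
side6 11.7 0.94 [247.6 250.8] [ 0.5719 -0.1538  0.0175]
side6 4.2 0.88 [230.1 232.7] [ 0.5629 -0.0692  0.0175]
```

```bash
python3 -c "
from h import *
rel((.4163,-.24,.085),(.4163,-.24,.05))"
```

```text
clk 14.3 tcp [ 0.4658 -0.0862  0.0835] F [-0.3  0.5  0.1] gap 0.0293 yaz 0.158 j [-0.35  0.22 -0.46  0.89  0.    1.06]
[ 0.416 -0.24   0.085] -> [-3.6  -1.83 -0.04]
[ 0.416 -0.24   0.05 ] -> [-3.6  -1.83  0.84]
```

```bash
python3 -m crank '{"travel": [[-0.8,-0.45,0],[-1.6,-0.9,0],[-2.4,-1.3,0],[-3.1,-1.6,0],[-3.6,-1.83,0]], "turn": [0,-0.007,-0.007,-0.007,-0.007]}'
python3 -m crank '{"travel": [[0,0,0.4],[0,0,0.8],[0,0,0.8],[0,0,0.8]], "turn": [0,0,0,0]}'
python3 - <<'E'
from h import *
rel((.4163,-.24,.0135))
from workcell import *
s=read_camera("side");cv2.imwrite("pics/v7.png",cv2.resize(s["image"][240:330,140:260,::-1],None,fx=5,fy=5,interpolation=cv2.INTER_CUBIC))
E
```

```text
clock: 14.72
tcp_pos: [0.4158, -0.2421, 0.0832]
orientation: [-0.001, 0.647, 0.763, -0.0]
wrist_force: [0.5, -0.0, -1.4]
finger_gap: 0.0293
clock: 15.05
tcp_pos: [0.4156, -0.2392, 0.0507]
orientation: [-0.002, 0.646, 0.763, 0.0]
wrist_force: [-0.6, -0.7, -0.1]
finger_gap: 0.0293
clk 15.05 tcp [ 0.4156 -0.2392  0.0507] F [-0.6 -0.7 -0.1] gap 0.0293 yaz 0.165 j [-0.69  0.27 -0.49  0.82  0.    0.72]
[ 0.416 -0.24   0.014] -> [-0.02  0.02  0.93]
```

View pics/v7.png

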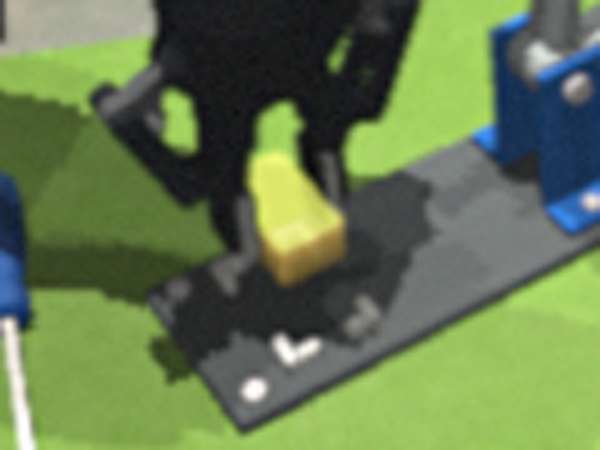

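```bash
python3 - <<'E'
from h import *
s=load("side6")
a=onz(s,140+285/5,240+285/5,.0475);b=onz(s,140+347/5,240+250/5,.0475);print(a,b,(a+b)/2,np.linalg.norm(a-b))
E
python3 -m crank '{"travel": [[-0.02,0.02,0.25],[-0.02,0.02,0.5],[-0.02,0.02,0.62],[-0.02,0.02,0.62],[-0.02,0.02,0.62]], "turn": [0,0,0,0,0]}'
python3 -c "
from h import *
rel((.4163,-.24,.0135))"
```

```text
[ 0.40695427 -0.26828574  0.0475    ] [ 0.43578247 -0.26158203  0.0475    ] [ 0.42136837 -0.26493389  0.0475    ] 0.02959737753645515
clock: 15.52
tcp_pos: [0.4176, -0.2404, 0.0268]
orientation: [-0.001, 0.646, 0.763, 0.0]
wrist_force: [0.5, 0.0, -0.8]
finger_gap: 0.0292
clk 15.52 tcp [ 0.4176 -0.2404  0.0268] F [ 0.5  0.  -0.8] gap 0.0292 yaz 0.166 j [-0.69  0.3  -0.51  0.76  0.    0.72]
[ 0.416 -0.24   0.014] -> [ 0.02 -0.03  0.33]
```

```bash
python3 -m crank '{"travel": [[0.01,-0.02,0.06],[0.01,-0.02,0.12],[0.01,-0.02,0.16],[0.01,-0.02,0.16]], "turn": [0,0,0,0]}'|grep -E "tcp|force"
python3 -m crank '{"travel": [[0,0,0.03],[0,0,0.06],[0,0,0.09],[0,0,0.09]], "turn": [0,0,0,0]}'|grep -E "tcp|force"
```

```text
tcp_pos: [0.417, -0.2405, 0.0207]
wrist_force: [-0.4, 1.0, -0.5]
tcp_pos: [0.417, -0.2406, 0.0171]
wrist_force: [0.1, -0.8, 0.3]
```

```bash
python3 -m crank '{"travel": [[0,0,0.03],[0,0,0.06],[0,0,0.06]], "turn": [0,0,0]}'|grep -E "tcp|force"
python3 -m crank '{"travel": [[0,0,0.02],[0,0,0.03],[0,0,0.03]], "turn": [0,0,0]}'|grep -E "tcp|force"
```

```text
tcp_pos: [0.417, -0.2405, 0.0146]
wrist_force: [-0.7, 0.3, -0.3]
tcp_pos: [0.417, -0.2406, 0.0136]
wrist_force: [0.2, 0.9, -0.3]
```

```bash
python3 -m crank '{"travel": [[0,0,0.02],[0,0,0.03],[0,0,0.03]], "turn": [0,0,0]}'|grep -E "tcp|force"
```

```text
tcp_pos: [0.4172, -0.2407, 0.0132]
wrist_force: [-2.2, 1.6, 7.9]
```

```bash
python3 -m crank '{"travel": [[0,0,0.01],[0,0,0.02],[0,0,0.02]], "turn": [0,0,0]}'|grep -E "tcp|force"
```

```text
tcp_pos: [0.4172, -0.2407, 0.0132]
wrist_force: [-4.2, 3.5, 15.4]
```

Floor contact is at TCP z = 0.0132, as predicted from the pick. Releasing.

```bash
python3 -m crank '{"travel": [[0,0,-0.02],[0,0,-0.02],[0,0,-0.02],[0,0,-0.02],[0,0,-0.02]], "turn": [0,0,0,0,0]}' 52
python3 -m crank '{"travel": [[0,0,-0.5],[0,0,-1.2],[0,0,-2],[0,0,-2.8],[0,0,-3.6]], "turn": [0,0,0,0,0]}'
python3 -m crank '{"travel": [[0,-0.5,-0.4],[0,-0.7,-0.8],[0,-0.7,-1.5],[0,-0.7,-2],[0,-0.7,-2]], "turn": [0,0,0,0,0]}'
python3 - <<'E'
from h import *
from workcell import *
rel()
t=read_camera("top");s=read_camera("side");np.savez("pics/top9.npz",**t);np.savez("pics/side9.npz",**s)
b=cv2.resize(s["image"][180:330,150:330,::-1],None,fx=3,fy=3,interpolation=cv2.INTER_CUBIC)
a=t["image"][100:325,200:340,::-1];a=cv2.resize(a,None,fx=1.85,fy=2,interpolation=cv2.INTER_CUBIC)[:450]
cv2.imwrite("pics/v8.png",np.hstack([b,a]))
E
```

```text
clock: 17.6
tcp_pos: [0.417, -0.2406, 0.0122]
orientation: [-0.0, 0.646, 0.763, 0.0]
wrist_force: [0.2, 0.5, -0.3]
finger_gap: 0.0522
clock: 18.02
tcp_pos: [0.4167, -0.2403, 0.1576]
orientation: [-0.0, 0.646, 0.763, 0.0]
wrist_force: [1.5, -0.0, 0.5]
finger_gap: 0.0521
clock: 18.43
tcp_pos: [0.3909, -0.2468, 0.2405]
orientation: [0.003, 0.646, 0.763, -0.0]
wrist_force: [1.0, 0.3, 0.0]
finger_gap: 0.0521
clk 18.43 tcp [ 0.3909 -0.2468  0.2405] F [1.  0.3 0. ] gap 0.0521 yaz 0.166 j [-0.74  0.09 -0.22  1.26  0.    0.67]
```

View pics/v8.png

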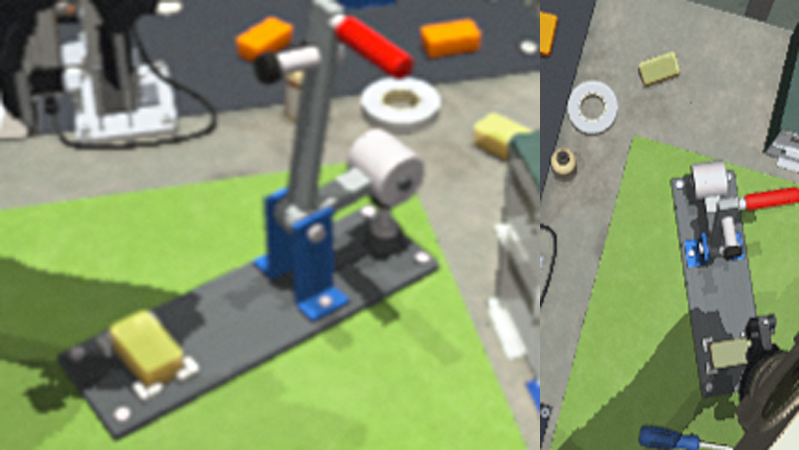

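The pad sits between the corner pieces, at (147,348) in the side crop. The arm is open on the rest, and the tape roll and bottle look unmoved. One numeric check, then I hand in.

```bash
python3 - <<'E'
from h import *
c=load("side9");x0,y0,w,h,k=180,275,40,40,8
H=cv2.cvtColor(cv2.resize(c["image"][y0:y0+h,x0:x0+w],None,fx=k,fy=k,interpolation=cv2.INTER_CUBIC),cv2.COLOR_RGB2HSV)
m=cv2.inRange(H,np.array((28,80,195)),np.array((36,255,255)))
q=max(cv2.findContours(m,cv2.RETR_EXTERNAL,cv2.CHAIN_APPROX_NONE)[0],key=cv2.contourArea)
W=np.array([onz(c,x0+(p[0]+.5)/k-.5,y0+(p[1]+.5)/k-.5,.031)[:2]*1000 for p in q[:,0]],np.float32);print("pad top",cv2.minAreaRect(W))
for n,a in(("top0","top9"),("side0","side9")):
    A,B=load(n)["image"].astype(int),load(a)["image"].astype(int)
    r=(slice(135,195),slice(200,245)) if n=="top0" else (slice(195,225),slice(240,300))
    print(n,"tape/bottle diff",np.abs(A-B)[r].mean(),np.abs(A-B)[r].max())
E
```

```text
pad top ((417.2347717285156, -243.1221466064453), (29.820737838745117, 52.76449966430664), 10.526069641113281)
top0 tape/bottle diff 2.1045679012345677 90
side0 tape/bottle diff 26.901666666666667 224
```

```bash
python3 -c "
from workcell import *
print(hand_in())"
```

```text
the job is handed in; nothing more can be done
None
```

I swung the hold-down arm open by its red handle, lowered it until the rest carried the counterweight, and put the yellow pad flat into the pocket. I handed the job in at about 18.5 s on the robot's clock; no verdict was reported.

**Hold-down arm:** I felt the counterweight meet the rubber cap at about 1.74 rad. I then eased back until the handle force was close to zero and let go. It was still open on the rest in the later pictures.

**Pad:** It reached the pocket floor at the height expected from the pick, with about 15 N of downward press. The last side-camera check puts its centre at (0.417, −0.243) m with the right top-face size, so it lies flat. My target was (0.416, −0.240) m. The 3 mm difference in y is about the side camera's own offset plus calibration error, and in the picture the pad sits between the corner pieces.

**Tape roll and oil bottle:** In the top view they are essentially unchanged from the start. The same comparison in the side view did show a large difference. I put that down to the raised arm and counterweight now covering that part of the picture, but I did not check it separately.

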